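# Surface-temperature check of a slide-drying bench

## Task

Do the surface check of the slide-drying bench: lift the pen-shaped surface thermometer out of its fork stand and set its foot inside each of the three engraved rings on the sloping plate, in the order left, middle, right as the robot sees them, each time square to the plate and with the springy foot lightly pressed part-way in for about two seconds so that the reading settles. Keep off the glass slides drying on the plate and do not disturb the things standing round about. Then hang the thermometer upright in the fork of its stand again, collar resting on the two prongs, and let go.

Things in the scene. Friction and masses are not known exactly. Their poses are not given: they have to be found in the camera images.
- probe_grip (a point): centre of the thermometer's grey handle, 22 mm (its x) by 26 mm (its y, the flat ribbed sides to grip) by 84 mm long, a small display on its -x side. z runs up the instrument from foot to handle (straight up in the stand). From here: 42 mm up to the handle's top, 48 mm down to the underside of the collar, 108 mm down to the face of the unpressed foot. Lifts straight up out of the fork
- probe: the whole thermometer, loose, 155 g give or take a third, 150 mm long: grey handle, below it a black collar 32 mm across and 6 mm thick, a steel stem 13 mm thick and 46 mm long, then the springy foot. Origin: centre of the collar's underside; axes as probe_grip. At the start it hangs in the stand's fork
- collar (a point): centre of the underside of the thermometer's collar (rests on the prongs when hung)
- foot_face (a point): centre of the flat face of the brass foot, a disc 11 mm across at the lower end of the thermometer, 60 mm below the underside of the collar while unpressed; z points up the instrument
- foot (a joint): how far the springy foot is pushed into the stem, m: 0 unpressed, 0.010 at its stop; the spring pushes with 1 N at first touch, 2.25 N at 5 mm, 3.5 N at 10 mm
- mark_left (a point): centre of the left engraved ring, on the surface of the bench's aluminium plate: a dark circle 22 mm across, line 1.6 mm wide, with a centre dot and four short ticks outside. x points up the slope (away from the robot), y to the left along the plate, z square out of the plate (up and towards the robot); the plate slopes 32 degrees from level. In the plate's upper half
- mark_middle (a point): centre of the middle engraved ring, in the plate's lower half, between the slides: 85 mm lower down the slope than the other two and half-way between them; axes as mark_left
- mark_right (a point): centre of the right engraved ring, in the plate's upper half, 160 mm to the right of the left one; axes as mark_left
- bench: the slide-drying bench, a white wedge-shaped casing fixed to the worktop, 180 mm deep (x), 260 mm wide (y), 30 mm high at the front (robot's side), 142 mm at the back; origin in the middle of its underside. The plate, 192 mm along the slope by 236 mm wide, covers its top and has an 8 mm high ledge along its lower edge
- slides: the five glass slides lying fixed on the plate, each 76 (up the slope) by 26 mm, 1.5 mm thick. Origin: centre of the plate's surface, axes as mark_left. Slide centres in this frame (x, y, mm): (-51, 87), (-51, 50), (-51, -52), (-51, -88), (53, 1); rings: left (50, 80), middle (-35, 0), right (50, -80)
- fork (a point): seat of the fork stand (fixed): centre between its two prongs, on their upper face, 85 mm above the worktop; z up. The 20 mm gap between the prongs is open above and to the stand's -x side. Each prong is 12 mm wide with a 4 mm high lip 17 mm in front (-x) of here; the column face is 21 mm behind (+x), 6 mm above the prongs. The collar lies between lips and column, the stem in the gap
- fix_jar: white-lidded jar, 62 mm across, 104 mm high, loose; origin under its centre. The jar and the stand may change places
- slide_carton: small dark red box, 32 x 82 x 30 mm, loose; origin under its centre
- petri_dish: petri dish, 62 mm across, 15 mm high, loose; origin under its centre
- coverslips_a: small blue box, 34 x 34 x 22 mm, loose; origin under its centre
- pencil: red pencil, 139 mm long, 7 mm thick, lying in front of the bench, loose; origin under its centre
- specimen_cup_b: white-lidded specimen cup, 58 mm across, 75 mm high, loose; origin under its centre
Mind the look-alikes: they are no part of the job. Leave any blue or turquoise look-alike of the probe alone.

How it is judged:
By the outcome, as a careful person would: the job done as asked, in the order asked, and still so for the second after the job is handed in, with the robot touching nothing.
It also fails if it takes over 67 s, if anything falls off the work surface, if the arm or the gripper's body presses on something with over 40 N, if the wrist force passes 120 N, or if a joint passes its speed limit or range.

## Robot

A 6-joint arm with a two-finger parallel gripper is mounted at the origin on a cart in front of the work surface, level with it; the furniture and walls round the work are solid. World frame = base frame: x ahead of the robot, y to its left, z up, the work surface at z = 0. Lengths are in m, angles in rad, forces in N, time in s.
With the tool pointing down it reaches from about 0.375 to 0.9 m from the base axis. Payload 3.1 kg.
Tool frame: the origin (TCP) lies between the finger pads; the fingertips stand 19 mm ahead of it and the grasp point (between the pads) is the TCP; z points along the fingers, y is the direction in which the jaws open and shut (so a half turn about z gives the same grasp; the last joint's range is limited). The gripper opens to 87 mm and grips with 3 to 60 N. Pads are 19 mm wide; open, the fingers measure 117 mm over their backs; the gripper's body (75 mm by 190 mm) begins 51 mm behind the grasp point.
Start: joints at [1.071, 0.527, 1.433, -0, 1.181, -0.178], TCP at [0.198, 0.593, 0.242] pointing down, gripper open.
Joint ranges: [-3.08, 3.08], [-0.75, 2.2], [0.22, 2.44], [-1.43, 4.57], [0, 2.65], [-2.85, 2.85]. Speed limits (rad/s): [2.79, 2.79, 3.14, 3.14, 3.14, 3.14].

## Interface

Orientations are given as a unit quaternion [x, y, z, w].
In Python, from rig import robot gives the robot as it stands.
- The arm moves only by the tool apply_moves, never from a script. Its argument "series" is a list of rows, each a list of 7 numbers: the shift along the tool's x, y, z in cm, then the turn, a rotation vector about the tool's x, y, z in degrees, then the opening, from 0 (shut) to 1 (fully open). In form: [[dx, dy, dz, rx, ry, rz, grip], ...]. A call has 1 to 5 rows; each row is the pose to reach, as a shift and turn from the pose commanded when the call began, along the tool's axes at that moment; what a row does not reach only later rows make up. A row lasts 1/12 s, in which the tool goes at most 41.7 mm and 7.16 degrees, less where a joint would pass 70% of its speed; a pose out of reach is approached as far as the arm can. A call with a gripper value outside its range is refused whole. The fingers move at their own pace and stop on an object; "newtons" is the grip in N (left out, the last holds). Time passes only in rows, so rows that repeat a pose let the fingers close. It gives the time, the measured TCP pose, the force and the opening at its end, in the units of the state.
- robot.get_obs(): the state, without advancing time (a new reading comes with each control period).
- robot.camera(name): name is "side" or "top"; returns the picture (384x512x3 uint8, red, green, blue); there is no depth.
- robot.camera_params(name): a dict with "mtx" (3x3 intrinsics, pixels), "D" ([k1, k2, p1, p2, k3] as OpenCV has them; the pictures are not rectified), "origin" and "rotation" of the camera in the world. Camera axes: x right, y down, z forward; pixel columns grow to the right and rows downward; lengths in m; the calibration is good to about 2 mm. A picture is of the moment at which its call begins. camera_params takes no time and is no camera call.
- robot.hand_in(): hands the job in, once; it reports no verdict.
The state is a dict: "time": time; "q": joint angles; "joint_velocities": joint speeds; "joint_torque": joint torques, N m; "position": TCP position; "tool_rot": TCP orientation; "ft_force": force on the tool from outside, world axes, zero at the start; "moment": the same for the moment, N m; "grip_width": finger opening in m.
Only numpy, scipy, OpenCV 4.12 (cv2) and the standard library are available. Lean on these libraries where they do the work, as an engineer would, in place of code of your own. Each camera call takes 0.05 s, during which the arm holds its last target. There are 200 camera calls.

## Working session

There is one attempt and no reset: what is moved stays moved. The work goes in short steps, Python scripts to look and compute and a tool call to move; the robot and the scene stay as the last step left them, time stands still between calls to the robot, and variables do not carry over. Pictures are saved under pics/ and viewed, about 8 in all and at most 12, crops included, and the job is handed in when it is done.

Besides the shell and the picture viewer there is one more tool, called after "Emit:" in YAML: its name, and indented under it one key for each argument. apply_moves: Moves the arm, as the interface text tells. Its arguments: {"type":"object","properties":{"series":{"type":"array"},"newtons":{"type":"number"}},"required":["series"]}

```bash
mkdir -p pics; python3 - <<'E'
from rig import robot
import cv2,numpy as np
for n in("side","top"):
    im=robot.camera(n);cv2.imwrite(f"pics/{n}0.png",im[:,:,::-1]);p=robot.camera_params(n)
    print(n,{k:np.round(v,4).tolist() for k,v in p.items()})
o=robot.get_obs();print({k:np.round(v,3).tolist() for k,v in o.items()})
E
```

```text
side {'mtx': [[370.6238, 0.0, 254.2428], [0.0, 370.6238, 192.1163], [0.0, 0.0, 1.0]], 'D': [-0.0357, 0.0, 0.0, 0.0, 0.0], 'origin': [0.3923, -0.8271, 0.71], 'rotation': [0.8757, -0.0627, 0.0318, -0.4778]}
top {'mtx': [[406.5865, 0.0, 259.5361], [0.0, 406.5865, 190.7258], [0.0, 0.0, 1.0]], 'D': [-0.0917, 0.0, 0.0, 0.0, 0.0], 'origin': [0.1916, 0.09, 1.4666], 'rotation': [0.717, -0.6867, 0.0854, -0.0841]}
{'time': 0.1, 'q': [1.071, 0.528, 1.434, -0.0, 1.181, -0.178], 'joint_velocities': [0.001, -0.0, -0.004, 0.002, 0.002, -0.0], 'joint_torque': [0.0, -44.099, -17.715, 0.063, 0.053, -0.0], 'position': [0.197, 0.592, 0.241], 'tool_rot': [0.16, 0.987, -0.001, -0.0], 'ft_force': [0.144, 0.004, 0.727], 'moment': [-0.003, 0.02, 0.053], 'grip_width': 0.087}
```

View pics/side0.png

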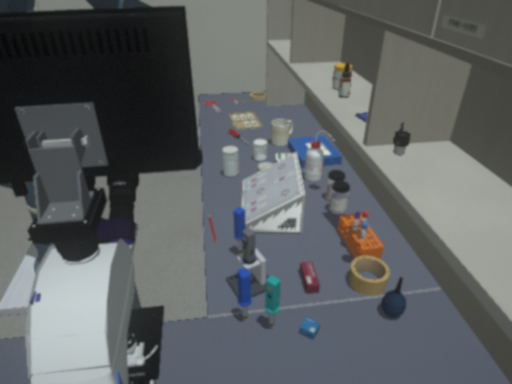

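View pics/top0.png

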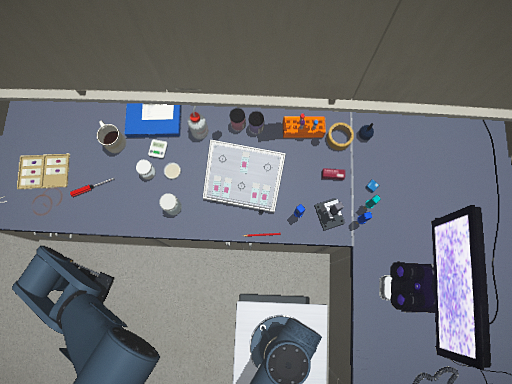

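The side view shows the grey probe in its stand near (249,245), with blue and teal look-alikes around it. The top view shows the bench near (245,177) and the stand near (329,213). Next I'll zoom in.

```bash
cat > h.py <<'E'
import numpy as np,cv2
from rig import robot
from scipy.spatial.transform import Rotation as R
def cam(n):
    p=robot.camera_params(n);q=np.array(p["rotation"])
    r=R.from_quat(q).as_matrix() if q.size==4 else q
    return np.array(p["mtx"]),np.array(p["D"]),np.array(p["origin"]),r
def proj(n,P):
    K,D,o,r=cam(n);return cv2.projectPoints((np.atleast_2d(P)-o)@r,np.zeros(3),np.zeros(3),K,D)[0][:,0]
def ray(n,uv):
    K,D,o,r=cam(n);u=cv2.undistortPoints(np.array([[uv]],float),K,D)[0,0]
    d=r@np.r_[u,1];return o,d/np.linalg.norm(d)
def atz(n,uv,z):
    o,d=ray(n,uv);return o+d*(z-o[2])/d[2]
def tri(uvs,uvt):
    (a,d),(b,e)=ray("side",uvs),ray("top",uvt)
    s=np.linalg.lstsq(np.c_[d,-e],b-a,rcond=None)[0];p,q=a+d*s[0],b+e*s[1];return (p+q)/2,np.linalg.norm(p-q)
def shot(n,box=None,k=4,name=None):
    im=robot.camera(n)[:,:,::-1].copy()
    if name:
        x0,y0,x1,y1=box;cv2.imwrite(f"pics/{name}.png",cv2.resize(im[y0:y1,x0:x1],None,fx=k,fy=k,interpolation=cv2.INTER_CUBIC))
    return im
E
python3 - <<'E'
from h import *
t=shot("top",(200,130,390,250),4,"t1");s=shot("side",(205,140,315,330),3,"s1")
s=cv2.imread("pics/side0.png")[145:325,200:320];cv2.imwrite("pics/s1.png",cv2.resize(s,None,fx=3.3,fy=3.3,interpolation=cv2.INTER_CUBIC))
for uv in[(329,213),(245,177),(206,142)]:print(atz("top",uv,0.1).round(3))
print(proj("top",[[0,0,0],[.2,.59,.24]]))
E
```

```text
[ 0.459 -0.147  0.1  ]
[0.574 0.147 0.1  ]
[0.697 0.293 0.1  ]
[[280.3542346  347.38878203]
 [ 90.41273067 278.11890481]]
```

View pics/t1.png

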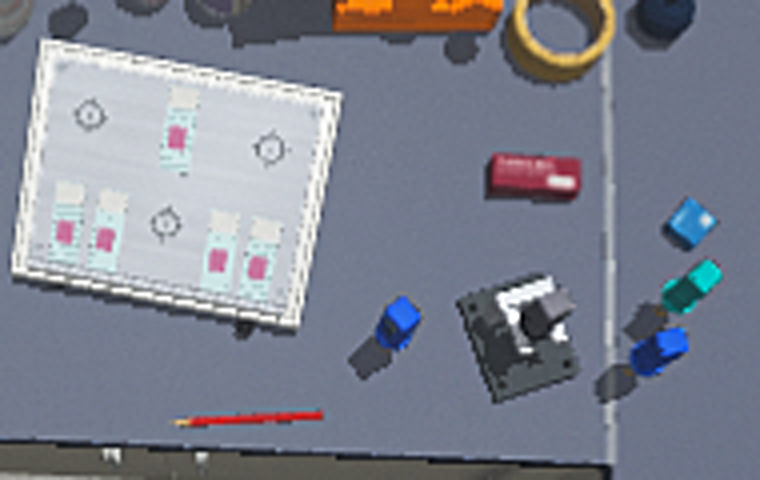

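View pics/s1.png

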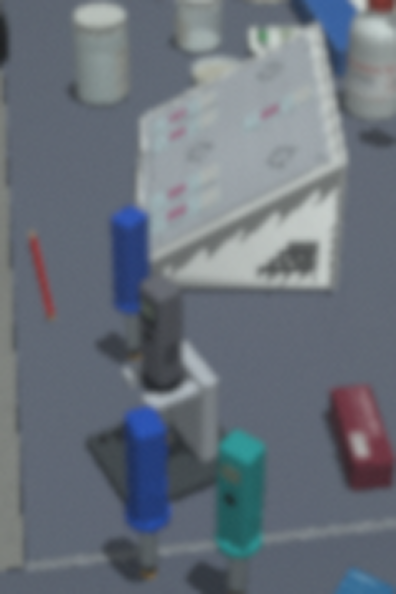

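In the top crop the rings are at (90,115), (166,223) and (270,149), and the handle top is at about (548,308). The stand base corners are at (457,300), (497,403) and (580,370). In the side crop the handle top is at (163,285), and the rings are at (270,70), (200,151) and (281,156). Now I'll turn these into world positions.

```bash
python3 - <<'E'
from h import *
T=cv2.imread("pics/top0.png");S=cv2.imread("pics/side0.png")
def cen(im,uv,r):
    g=im.mean(2);x,y=np.round(uv).astype(int);w=g[y-r:y+r+1,x-r:x+r+1];d=np.clip(np.median(w)-8-w,0,None)
    Y,X=np.mgrid[y-r:y+r+1,x-r:x+r+1];return np.array([(d*X).sum(),(d*Y).sum()])/d.sum()
s32=np.sin(np.radians(32));P=[]
for n,t,s,x in(("L",(222.5,158.7),(281.8,166.2),50),("M",(241.5,185.7),(260.6,190.8),-35),("R",(267.5,167.2),(285.2,192.3),50)):
    tc,sc=cen(T,t,5),cen(S,s,4);p,e=tri(sc,tc);z=.086+x/1000*s32
    a=atz("top",tc,z);P.append(a);print(n,tc.round(1),sc.round(1),"tri",p.round(4),round(e,4),"topray",a.round(4))
P=np.array(P);v=P[0]-P[2];print("LR",np.linalg.norm(v),"yaw",np.degrees(np.arctan2(-v[0],v[1])),"M from mid",P[1]-(P[0]+P[2])/2)
c=lambda u:(u[0]/4+199.6,u[1]/4+129.6)
B=[atz("top",c(u),.006) for u in((457,300),(497,403),(580,370),(545,273))]
print(np.round(B,3))
for a,b in((1,0),(2,3)):
    d=B[a]-B[b];print("stand x yaw",np.degrees(np.arctan2(-d[1],-d[0])),np.linalg.norm(d))
d=B[1]-B[2];print("front edge yaw",np.degrees(np.arctan2(-d[0],d[1])),np.linalg.norm(d))
p,e=tri((163/3.3+199.7,285/3.3+144.7),c((556,303)));print("handle top",p,e)
g=cv2.resize(T[190:235,310:370],None,fx=9,fy=9,interpolation=cv2.INTER_CUBIC)
k=cv2.resize(S[220:300,225:285],None,fx=5,fy=5,interpolation=cv2.INTER_CUBIC)
cv2.imwrite("pics/z.png",np.hstack([cv2.copyMakeBorder(g[:400,:480],0,0,0,0,0),k]))
E
```

```text
L [222.2 158.6] [281.2 166. ] tri [0.6307 0.2298 0.1176] 0.0019 topray [0.6334 0.2303 0.1125]
M [241.1 185.5] [259.5 190.4] tri [0.5479 0.1608 0.073 ] 0.0031 topray [0.5509 0.1611 0.0675]
R [267.2 166.7] [284.1 193.3] tri [0.6083 0.0719 0.1136] 0.0042 topray [0.6108 0.0718 0.1125]
LR 0.16002125542413334 yaw -8.114712159625316 M from mid [-0.07117179  0.01008885 -0.04504314]
[[ 0.506 -0.107  0.006]
 [ 0.412 -0.144  0.006]
 [ 0.445 -0.22   0.006]
 [ 0.535 -0.188  0.006]]
stand x yaw 21.807789431653283 0.10113092171425649
stand x yaw 19.741150560196456 0.095084284112486
front edge yaw 23.739673013070604 0.08300908852036609
handle top [ 0.47129955 -0.16512115  0.17427401] 0.0011436396756515429
```

View pics/z.png

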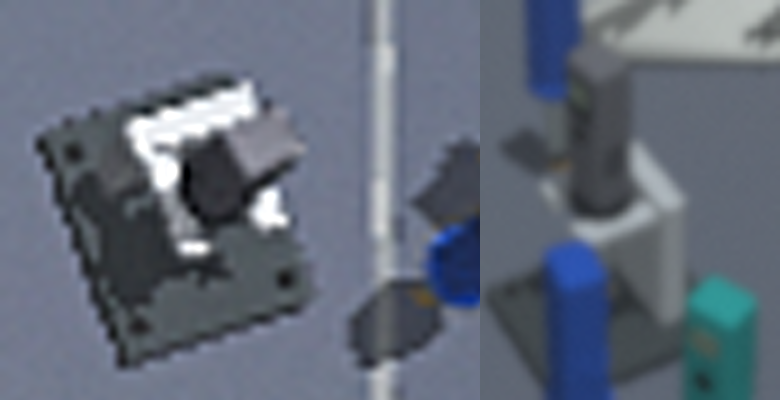

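The handle's top face in the zoom seems yawed about 34° in the image, while the stand is at about 18°. I'll measure that with a mask and compute the approach move.

```bash
python3 - <<'E'
from h import *
T=cv2.imread("pics/top0.png")[190:235,310:370]
g=cv2.resize(T,None,fx=8,fy=8,interpolation=cv2.INTER_CUBIC).astype(int)
print(T[16,29],T[15,30],T[5,45],T[14,22],T[21,24])
w=g.mean(2);m=((w>95)&(w<185)&(g[:,:,2]>=g[:,:,0]-9)).astype(np.uint8)
m=cv2.morphologyEx(m,cv2.MORPH_OPEN,np.ones((9,9)))
n,l,st,ce=cv2.connectedComponentsWithStats(m);i=l[132,238];print(i,st[i],ce[i])
c=max(cv2.findContours((l==i).astype(np.uint8),0,2)[0],key=cv2.contourArea)
r=cv2.minAreaRect(c);b=cv2.boxPoints(r);px=(b+.5)/8-.5+[310,190];W=np.array([atz("top",u,.175) for u in px])
print(px.round(1).tolist());print(W.round(4))
for a in(0,1):
    d=W[a+1]-W[a];print(np.linalg.norm(d),np.degrees(np.arctan2(d[1],d[0])))
c=W.mean(0);print("centre",c, "handle seen in side",proj("side",c))
o=robot.get_obs();t=R.from_quat(o["tool_rot"]);p=np.array(o["position"])
ft=[c[0],c[1],.26]
print("shift cm tool",t.inv().apply(np.array(ft)-p)*100)
E
```

```text
[149 138 136] [147 135 135] [136 116 109] [255 255 253] [53 45 46]
0 [     0      0    480    360 172800] [239.5 179.5]
[[309.6, 189.6], [369.4, 189.6], [369.4, 234.4], [309.6, 234.4]]
[[ 0.5194 -0.0693  0.175 ]
 [ 0.5282 -0.2679  0.175 ]
 [ 0.3791 -0.2649  0.175 ]
 [ 0.3715 -0.0714  0.175 ]]
0.19877152521169902 -87.46341238292607
0.14906330278020638 178.86727062780386
centre [ 0.44954625 -0.16839745  0.175     ] handle seen in side [[239.57520842 232.64825943]]
shift cm tool [-47.98289952 -64.21502003  -1.83272568]
```

```bash
python3 - <<'E'
from h import *
T=cv2.imread("pics/top0.png")[190:235,310:370]
g=cv2.resize(T,None,fx=8,fy=8,interpolation=cv2.INTER_CUBIC).astype(int)
w=g.mean(2);m=((w>100)&(w<185)&(g[:,:,2]>=g[:,:,0]-19)).astype(np.uint8)
m=cv2.morphologyEx(m,cv2.MORPH_OPEN,np.ones((21,21)))
n,l,st,ce=cv2.connectedComponentsWithStats(m);i=l[132,238];print(i,st[i],ce[i])
c=max(cv2.findContours((l==i).astype(np.uint8),0,2)[0],key=cv2.contourArea)
r=cv2.minAreaRect(c);b=cv2.boxPoints(r);px=(b+.5)/8-.5+[310,190];W=np.array([atz("top",u,.175) for u in px])
print(px.round(1).tolist());print(W.round(4))
for a in(0,1):
    d=W[a+1]-W[a];print(np.linalg.norm(d),np.degrees(np.arctan2(d[1],d[0])))
c=W.mean(0);print("centre",c, "handle seen in side",proj("side",c))
o=robot.get_obs();t=R.from_quat(o["tool_rot"]);p=np.array(o["position"])
print("shift cm tool",t.inv().apply(np.array([c[0],c[1],.26])-p)*100)
E
```

```text
1 [ 206  100   57   50 2398] [233.62218515 124.26396997]
[[335.3, 202.1], [342.3, 202.1], [342.3, 208.2], [335.3, 208.2]]
[[ 0.4811 -0.1542  0.175 ]
 [ 0.482  -0.1772  0.175 ]
 [ 0.4616 -0.1771  0.175 ]
 [ 0.4607 -0.1542  0.175 ]]
0.023046441700039298 -87.54153842269565
0.020410071288936044 179.71766081806027
centre [ 0.47135537 -0.16568861  0.175     ] handle seen in side [[248.90638279 231.03647066]]
shift cm tool [-49.96615392 -63.26820945  -1.83451204]
```

Emit:
apply_moves:
  series:
    - [-2.5, -3.16, -0.09, 0, 0, 0, 0.7]
    - [-5, -6.33, -0.18, 0, 0, 0, 0.7]
    - [-7.5, -9.5, -0.27, 0, 0, 0, 0.7]
    - [-10, -12.66, -0.36, 0, 0, 0, 0.7]
    - [-12.5, -15.83, -0.45, 0, 0, 0, 0.7]

```text
time: 0.62
position: [0.2662, 0.4015, 0.246]
tool_rot: [0.16, 0.987, -0.0, 0.0]
ft_force: [1.7, -0.3, 0.4]
grip_width: 0.0641
```

Emit:
apply_moves:
  series:
    - [-2.5, -3.16, -0.09, 0, 0, 0, 0.7]
    - [-5, -6.33, -0.18, 0, 0, 0, 0.7]
    - [-7.5, -9.5, -0.27, 0, 0, 0, 0.7]
    - [-10, -12.66, -0.36, 0, 0, 0, 0.7]
    - [-12.5, -15.83, -0.45, 0, 0, 0, 0.7]

```text
time: 1.03
position: [0.3348, 0.2118, 0.2507]
tool_rot: [0.16, 0.987, 0.0, 0.0]
ft_force: [0.9, -0.1, -0.7]
grip_width: 0.0608
```

Emit:
apply_moves:
  series:
    - [-2.5, -3.16, -0.09, 0, 0, 0, 0.7]
    - [-5, -6.33, -0.18, 0, 0, 0, 0.7]
    - [-7.5, -9.5, -0.27, 0, 0, 0, 0.7]
    - [-10, -12.66, -0.36, 0, 0, 0, 0.7]
    - [-12.5, -15.83, -0.45, 0, 0, 0, 0.7]

```text
time: 1.45
position: [0.4033, 0.0218, 0.2553]
tool_rot: [0.16, 0.987, 0.0, 0.0]
ft_force: [0.4, -0.0, -0.2]
grip_width: 0.0608
```

Emit:
apply_moves:
  series:
    - [-2.5, -3.16, -0.09, 0, 0, 0, 0.7]
    - [-5, -6.33, -0.18, 0, 0, 0, 0.7]
    - [-7.5, -9.5, -0.27, 0, 0, 0, 0.7]
    - [-10, -12.66, -0.36, 0, 0, 0, 0.7]
    - [-12.5, -15.83, -0.45, 0, 0, 0, 0.7]

```text
time: 1.87
position: [0.4718, -0.168, 0.2596]
tool_rot: [0.161, 0.987, 0.0, 0.0]
ft_force: [0.7, 1.1, -0.0]
grip_width: 0.061
```

Emit:
apply_moves:
  series:
    - [0, 0, 0, 0, 0, -7, 0.7]
    - [0, 0, 0, 0, 0, -14, 0.7]
    - [0, 0, 0, 0, 0, -21, 0.7]
    - [0, 0, 0, 0, 0, -28, 0.7]
    - [0, 0, 0, 0, 0, -35, 0.7]

```text
time: 2.28
position: [0.4715, -0.1661, 0.2593]
tool_rot: [-0.147, 0.989, 0.0, -0.0]
ft_force: [0.3, -0.3, 0.4]
grip_width: 0.0608
```

Emit:
apply_moves:
  series:
    - [0, 0, 0, 0, 0, -7, 0.7]
    - [0, 0, 0, 0, 0, -9.5, 0.7]
    - [0, 0, 0, 0, 0, -9.5, 0.7]

```text
time: 2.53
position: [0.4716, -0.1659, 0.2594]
tool_rot: [-0.226, 0.974, 0.0, -0.0]
ft_force: [-0.0, 0.1, -0.0]
grip_width: 0.0614
```

Emit:
apply_moves:
  series:
    - [0, 0, 2.5, 0, 0, 0, 0.7]
    - [0, 0, 5, 0, 0, 0, 0.7]
    - [0, 0, 7.5, 0, 0, 0, 0.7]
    - [0, 0, 9, 0, 0, 0, 0.7]
    - [0, 0, 10, 0, 0, 0, 0.7]

```text
time: 2.95
position: [0.4707, -0.1653, 0.1577]
tool_rot: [-0.225, 0.974, 0.001, -0.001]
ft_force: [-0.3, -1.1, 0.0]
grip_width: 0.0611
```

Emit:
apply_moves:
  series:
    - [0, 0, 1, 0, 0, 0, 0.7]
    - [0, 0, 2, 0, 0, 0, 0.7]
    - [0, 0, 2.6, 0, 0, 0, 0.7]
    - [0, 0, 2.6, 0, 0, 0, 0.7]

```text
time: 3.28
position: [0.471, -0.1655, 0.1324]
tool_rot: [-0.225, 0.974, 0.001, -0.001]
ft_force: [1.0, -0.1, -0.6]
grip_width: 0.0609
```

```bash
python3 - <<'E'
from h import *
shot("side",(210,170,300,300),4.5,"s2");print(proj("side",robot.get_obs()["position"]))
E
```

```text
[[249.14309145 244.98103338]]
```

View pics/s2.png

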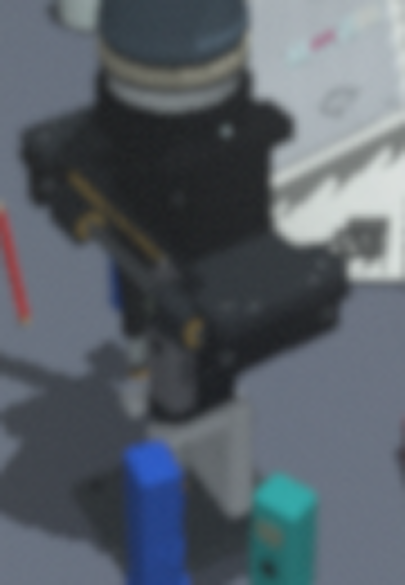

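The handle at (170,370) stands between the fingers and nothing is being hit, so I'll close.

Emit:
apply_moves:
  series:
    - [0, 0, 0, 0, 0, 0, 0.2]
    - [0, 0, 0, 0, 0, 0, 0.2]
    - [0, 0, 0, 0, 0, 0, 0.2]
    - [0, 0, 0, 0, 0, 0, 0.2]
    - [0, 0, 0, 0, 0, 0, 0.2]
  newtons: 25

```text
time: 3.75
position: [0.4719, -0.166, 0.134]
tool_rot: [-0.225, 0.974, -0.0, 0.0]
ft_force: [0.2, 0.8, -0.0]
grip_width: 0.0357
```

Emit:
apply_moves:
  series:
    - [0, 0, 0, 0, 0, 0, 0.2]
    - [0, 0, 0, 0, 0, 0, 0.2]
    - [0, 0, 0, 0, 0, 0, 0.2]

```text
time: 4.0
position: [0.4717, -0.1658, 0.1337]
tool_rot: [-0.225, 0.974, 0.0, 0.0]
ft_force: [-0.4, 0.4, 1.7]
grip_width: 0.0258
```

Emit:
apply_moves:
  series:
    - [0, 0, 0, 0, 0, 0, 0.2]
    - [0, 0, -0.5, 0, 0, 0, 0.2]
    - [0, 0, -1.5, 0, 0, 0, 0.2]
    - [0, 0, -3.5, 0, 0, 0, 0.2]
    - [0, 0, -6.5, 0, 0, 0, 0.2]

```text
time: 4.42
position: [0.4699, -0.165, 0.1972]
tool_rot: [-0.225, 0.974, 0.002, -0.002]
ft_force: [0.2, -0.2, -1.5]
grip_width: 0.0255
```

Emit:
apply_moves:
  series:
    - [0, 0, -3, 0, 0, 0, 0.2]
    - [0, 0, -6, 0, 0, 0, 0.2]
    - [0, 0, -8.5, 0, 0, 0, 0.2]
    - [0, 0, -9.5, 0, 0, 0, 0.2]
    - [0, 0, -9.5, 0, 0, 0, 0.2]

```text
time: 4.83
position: [0.4731, -0.1668, 0.2966]
tool_rot: [-0.226, 0.974, -0.003, 0.002]
ft_force: [0.1, -0.4, -1.8]
grip_width: 0.0258
```

```bash
python3 - <<'E'
from h import *
im=shot("side",(200,120,300,270),4,"s3");o=robot.get_obs();t=R.from_quat(o["tool_rot"]);p=np.array(o["position"])
print(o["q"],o["position"],o["ft_force"],"foot px",proj("side",p+t.apply([[0,0,.108],[0,0,.048],[0,0,-.042]])))
# targets: square to plate
def target(M,h,yaw=-8.11):
    Rp=R.from_euler("ZY",[yaw,-32],degrees=True)  # plate frame
    tr=Rp*R.from_matrix(np.array([[-1,0,0],[0,1,0],[0,0,-1.]]))
    return M+Rp.apply([0,0,h]),tr
print(R.from_euler("ZY",[-8.11,-32],degrees=True).as_matrix().round(3))
for n,M in(("L",[.6320,.2301,.115]),("M",[.5495,.161,.070]),("R",[.6095,.0718,.115])):
    P,tr=target(np.array(M),.108+.06);print(n,P.round(4),tr.as_quat().round(3),"shift",(t.inv().apply(P-p)*100).round(2),"rotvec",np.degrees((t.inv()*tr).as_rotvec()).round(2))
E
```

```text
[-5.62120955e-01  2.92524332e-01  1.67340275e+00 -1.78732415e-04
  1.17260528e+00 -2.58775597e+00] [ 0.47207609 -0.16623429  0.2946757 ] [ 0.696056   -0.53941743 -2.03162474] foot px [[249.31833639 227.17809182]
 [248.93211072 205.50207997]
 [248.29389243 169.5153701 ]]
[[ 0.84   0.141 -0.525]
 [-0.12   0.99   0.075]
 [ 0.53   0.     0.848]]
L [0.5439 0.2427 0.2575] [ 0.068  0.959 -0.019  0.275] shift [-24.41  33.59   3.67] rotvec [  9.42 -30.91  33.3 ]
M [0.4614 0.1736 0.2125] [ 0.068  0.959 -0.019  0.275] shift [-13.96  31.02   8.16] rotvec [  9.42 -30.91  33.3 ]
R [0.5214 0.0844 0.2575] [ 0.068  0.959 -0.019  0.275] shift [-15.43  20.36   3.69] rotvec [  9.42 -30.91  33.3 ]
```

View pics/s3.png

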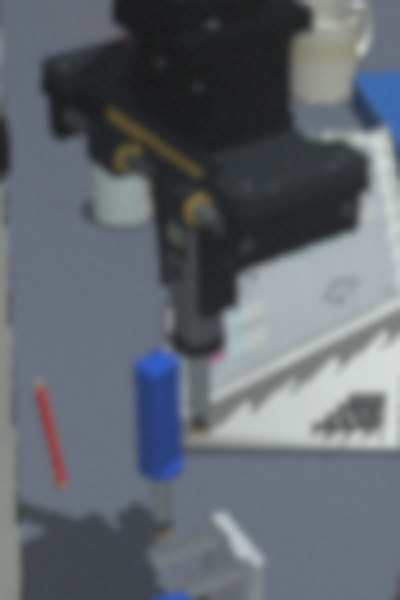

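The foot is at (250,227), against a prediction of (249.3,227.2), so the probe is straight in the grip. Next: hover 6 cm over the left ring.

Emit:
apply_moves:
  series:
    - [-2.4, 3.3, 0.2, 0, 0, 0, 0.2]
    - [-4.8, 6.6, 0.4, 0, 0, 0, 0.2]
    - [-7.2, 9.9, 0.6, 0, 0, 0, 0.2]
    - [-9.6, 13.2, 0.8, 0, 0, 0, 0.2]
    - [-12, 16.5, 1, 0, 0, 0, 0.2]

```text
time: 5.3
position: [0.5058, 0.0368, 0.2816]
tool_rot: [-0.225, 0.974, 0.001, -0.002]
ft_force: [1.4, -0.7, -1.4]
grip_width: 0.0261
```

Emit:
apply_moves:
  series:
    - [-2.5, 3.4, 0.4, 1.35, -4.42, 4.76, 0.2]
    - [-5, 6.8, 0.9, 2.69, -8.83, 9.51, 0.2]
    - [-7.5, 10.3, 1.5, 4.04, -13.25, 14.27, 0.2]
    - [-10, 13.7, 2.1, 5.38, -17.66, 19.03, 0.2]
    - [-12.4, 17.1, 2.7, 6.73, -22.08, 23.79, 0.2]

```text
time: 5.72
position: [0.5371, 0.215, 0.2579]
tool_rot: [-0.036, 0.983, -0.015, 0.177]
ft_force: [0.7, -1.4, -1.3]
grip_width: 0.026
```

Emit:
apply_moves:
  series:
    - [0, 0, 0, 1.35, -4.42, 4.76, 0.2]
    - [0, 0, 0, 2.69, -8.83, 9.51, 0.2]
    - [0, 0, 0, 2.69, -8.83, 9.51, 0.2]
    - [0, 0, 0, 2.69, -8.83, 9.51, 0.2]
    - [0, 0, 0, 2.69, -8.83, 9.51, 0.2]

```text
time: 6.13
position: [0.5377, 0.2129, 0.2584]
tool_rot: [0.047, 0.966, -0.021, 0.252]
ft_force: [0.1, 0.5, -1.5]
grip_width: 0.0259
```

```bash
cat > tg.py <<'E'
from h import *
import sys
Rp=R.from_euler("ZY",[-8.11,-32],degrees=True)
TR=Rp*R.from_matrix(np.array([[-1,0,0],[0,1,0],[0,0,-1.]]))
MK={"L":[.6320,.2301,.115],"M":[.5495,.161,.070],"R":[.6095,.0718,.115]}
def rep(n,h):
    o=robot.get_obs();t=R.from_quat(o["tool_rot"]);p=np.array(o["position"]);P=np.array(MK[n])+Rp.apply([0,0,.108+h])
    print("pos",p.round(4),"f",np.round(o["ft_force"],2),"f_normal",np.dot(o["ft_force"],Rp.apply([0,0,1])).round(2))
    print("err cm to",n,h,(t.inv().apply(P-p)*100).round(2),"rot",np.degrees((t.inv()*TR).as_rotvec()).round(2))
    return p,t
E
python3 - <<'E'
from tg import *
p,t=rep("L",.06)
im=shot("side",(230,110,330,250),4,"s4")
print("foot",proj("side",p+t.apply([0,0,.108])),"mark",proj("side",MK["L"]))
E
```

```text
pos [0.5377 0.2129 0.2584] f [ 0.13  0.54 -1.51] f_normal -1.31
err cm to L 0.06 [-0.25  3.02  0.19] rot [ 0.34 -2.64  2.48]
foot [[271.00488369 157.474324  ]] mark [[281.81946745 166.50945927]]
```

View pics/s4.png

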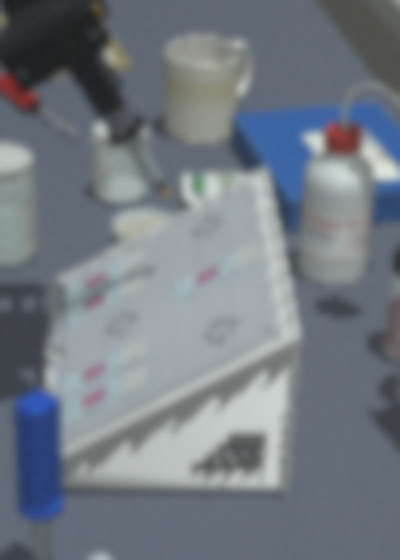

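The foot is at (270.5,157), against a prediction of (271,157.5), and the ring is at (282,166), against (281.8,166.5). I'll correct the residual and approach.

Emit:
apply_moves:
  series:
    - [-0.15, 1.5, 0.1, 0.17, -1.32, 1.24, 0.2]
    - [-0.25, 3.0, 0.2, 0.34, -2.64, 2.48, 0.2]
    - [-0.25, 3.0, 0.2, 0.34, -2.64, 2.48, 0.2]
    - [-0.25, 3.0, 0.2, 0.34, -2.64, 2.48, 0.2]

```text
time: 6.52
position: [0.5455, 0.2425, 0.259]
tool_rot: [0.068, 0.958, -0.019, 0.276]
ft_force: [-0.6, -0.7, 0.2]
grip_width: 0.0262
```

Emit:
apply_moves:
  series:
    - [0, 0, 1.5, 0, 0, 0, 0.2]
    - [0, 0, 3, 0, 0, 0, 0.2]
    - [0, 0, 4, 0, 0, 0, 0.2]
    - [0, 0, 4.4, 0, 0, 0, 0.2]
    - [0, 0, 4.4, 0, 0, 0, 0.2]

```text
time: 6.93
position: [0.5687, 0.2381, 0.2211]
tool_rot: [0.069, 0.958, -0.02, 0.276]
ft_force: [-1.1, 0.4, -1.3]
grip_width: 0.0258
```

```bash
python3 - <<'E'
from tg import *
for i in range(3): robot.camera("top"); p,t=rep("L",.016)
E
```

```text
pos [0.5686 0.2385 0.2217] f [ 0.92  0.23 -1.69] f_normal -1.9
err cm to L 0.016 [0.24 0.06 0.04] rot [-0.01  0.19 -0.15]
pos [0.5686 0.2388 0.2223] f [-0.59  0.52 -1.41] f_normal -0.85
err cm to L 0.016 [0.26 0.03 0.08] rot [ 0.02  0.24 -0.15]
pos [0.5686 0.239  0.2226] f [-0.88  0.01 -0.49] f_normal 0.04
err cm to L 0.016 [0.27 0.01 0.12] rot [ 0.05  0.27 -0.15]
```

Emit:
apply_moves:
  series:
    - [0.2, 0, 0.8, 0, 0, 0, 0.2]
    - [0.25, 0, 1.2, 0, 0, 0, 0.2]
    - [0.25, 0, 1.2, 0, 0, 0, 0.2]

```text
time: 7.33
position: [0.5726, 0.2385, 0.2098]
tool_rot: [0.069, 0.958, -0.019, 0.277]
ft_force: [-0.5, 0.1, -2.1]
grip_width: 0.0259
```

```bash
cat >> tg.py <<'E'
def avg(n,h,k=8):
    F=[];Ps=[]
    for i in range(k):
        robot.camera("top");o=robot.get_obs();F.append(np.dot(o["ft_force"],Rp.apply([0,0,1])));Ps.append(o["position"])
    p=np.mean(Ps,0);print("f_n mean",np.mean(F).round(2),"sd",np.std(F).round(2),"height of unpressed foot over nominal mm",(Rp.inv().apply(p-np.array(MK[n]))*1000-[0,0,108]).round(2))
    rep(n,h)
E
python3 -c "
from tg import *
avg('L',0)"
```

```text
f_n mean -1.36 sd 0.31 height of unpressed foot over nominal mm [-0.06  0.17  4.85]
pos [0.5729 0.2387 0.2109] f [ 0.08  0.31 -1.38] f_normal -1.2
err cm to L 0 [ 0.02 -0.02  0.5 ] rot [ 0.06  0.27 -0.13]
```

Emit:
apply_moves:
  series:
    - [0, 0, 0.2, 0, 0, 0, 0.2]
    - [0, 0, 0.3, 0, 0, 0, 0.2]
    - [0, 0, 0.3, 0, 0, 0, 0.2]

```text
time: 7.98
position: [0.5746, 0.2385, 0.2082]
tool_rot: [0.069, 0.958, -0.019, 0.277]
ft_force: [-0.8, 0.0, -0.6]
grip_width: 0.0262
```

```bash
python3 -c "
from tg import *
avg('L',0)"
```

```text
f_n mean -0.16 sd 0.6 height of unpressed foot over nominal mm [0.15 0.21 1.91]
pos [0.5745 0.2385 0.2083] f [-0.25  0.58 -1.37] f_normal -0.98
err cm to L 0 [ 0.01 -0.02  0.19] rot [ 0.07  0.27 -0.13]
```

Emit:
apply_moves:
  series:
    - [0, 0, 0.2, 0, 0, 0, 0.2]
    - [0, 0, 0.3, 0, 0, 0, 0.2]
    - [0, 0, 0.3, 0, 0, 0, 0.2]

```text
time: 8.63
position: [0.5762, 0.2383, 0.2055]
tool_rot: [0.069, 0.958, -0.019, 0.277]
ft_force: [-1.3, 0.2, 0.6]
grip_width: 0.0258
```

```bash
python3 -c "
from tg import *
avg('L',0)"
```

```text
f_n mean 0.65 sd 0.46 height of unpressed foot over nominal mm [ 0.15  0.2  -1.14]
pos [0.5761 0.2383 0.2057] f [-1.01 -0.03  0.29] f_normal 0.77
err cm to L 0 [ 0.01 -0.02 -0.11] rot [ 0.06  0.26 -0.13]
```

Contact came at about +2.7 mm, so the foot is pressed about 4 mm. I'll go 0.8 mm deeper, hold, then retract.

Emit:
apply_moves:
  series:
    - [0, 0, 0.08, 0, 0, 0, 0.2]
    - [0, 0, 0.08, 0, 0, 0, 0.2]
    - [0, 0, 0.08, 0, 0, 0, 0.2]
    - [0, 0, 0.08, 0, 0, 0, 0.2]
    - [0, 0, 0.08, 0, 0, 0, 0.2]

```text
time: 9.45
position: [0.5765, 0.2382, 0.205]
tool_rot: [0.069, 0.958, -0.019, 0.277]
ft_force: [-0.5, 0.2, 1.8]
grip_width: 0.026
```

Emit:
apply_moves:
  series:
    - [0, 0, 0, 0, 0, 0, 0.2]
    - [0, 0, 0, 0, 0, 0, 0.2]
    - [0, 0, 0, 0, 0, 0, 0.2]
    - [0, 0, 0, 0, 0, 0, 0.2]
    - [0, 0, 0, 0, 0, 0, 0.2]

```text
time: 9.87
position: [0.5765, 0.2382, 0.205]
tool_rot: [0.069, 0.958, -0.019, 0.277]
ft_force: [-0.1, 0.5, 0.1]
grip_width: 0.0258
```

Emit:
apply_moves:
  series:
    - [0, 0, 0, 0, 0, 0, 0.2]
    - [0, 0, 0, 0, 0, 0, 0.2]
    - [0, 0, 0, 0, 0, 0, 0.2]
    - [0, 0, 0, 0, 0, 0, 0.2]
    - [0, 0, 0, 0, 0, 0, 0.2]

```text
time: 10.28
position: [0.5765, 0.2382, 0.205]
tool_rot: [0.069, 0.958, -0.019, 0.277]
ft_force: [-0.8, 0.9, 0.6]
grip_width: 0.0258
```

Emit:
apply_moves:
  series:
    - [0, 0, 0, 0, 0, 0, 0.2]
    - [0, 0, 0, 0, 0, 0, 0.2]
    - [0, 0, 0, 0, 0, 0, 0.2]
    - [0, 0, 0, 0, 0, 0, 0.2]
    - [0, 0, 0, 0, 0, 0, 0.2]

```text
time: 10.7
position: [0.5765, 0.2382, 0.205]
tool_rot: [0.069, 0.958, -0.019, 0.277]
ft_force: [-1.0, 1.2, 0.7]
grip_width: 0.0255
```

```bash
python3 -c "
from tg import *
avg('L',0)"
```

```text
f_n mean 0.66 sd 0.43 height of unpressed foot over nominal mm [ 0.09  0.17 -1.95]
pos [0.5765 0.2382 0.205 ] f [-0.21  0.64  0.35] f_normal 0.46
err cm to L 0 [ 0.01 -0.01 -0.2 ] rot [ 0.06  0.26 -0.13]
```

Emit:
apply_moves:
  series:
    - [0, 0, 0, 0, 0, 0, 0.2]
    - [0, 0, 0, 0, 0, 0, 0.2]
    - [0, 0, -1, 0, 0, 0, 0.2]
    - [0, 0, -3, 0, 0, 0, 0.2]
    - [0, 0, -4.5, 0, 0, 0, 0.2]

```text
time: 11.52
position: [0.5508, 0.2408, 0.2426]
tool_rot: [0.069, 0.959, -0.02, 0.275]
ft_force: [0.4, 0.4, -1.0]
grip_width: 0.0258
```

```bash
python3 -c "
from tg import *
robot.camera('top');rep('M',.035)"
```

```text
pos [0.5506 0.2415 0.2453] f [-1.46  0.61  0.24] f_normal 1.02
err cm to M 0.035 [ 8.41 -8.01  1.07] rot [ 0.05  0.26 -0.13]
```

Emit:
apply_moves:
  series:
    - [2.5, -2.4, 0, 0, 0.2, -0.1, 0.2]
    - [5, -4.8, 0, 0, 0.2, -0.1, 0.2]
    - [7.5, -7.2, 0.5, 0, 0.2, -0.1, 0.2]
    - [8.4, -8, 1, 0, 0.2, -0.1, 0.2]
    - [8.4, -8, 1, 0, 0.2, -0.1, 0.2]

```text
time: 11.98
position: [0.4709, 0.169, 0.1865]
tool_rot: [0.068, 0.96, -0.022, 0.271]
ft_force: [1.0, 0.8, -2.3]
grip_width: 0.0259
```

Emit:
apply_moves:
  series:
    - [0, 0, 0.8, 0, 0, 0, 0.2]
    - [0, 0, 1.8, 0, 0, 0, 0.2]
    - [0, 0, 2.5, 0, 0, 0, 0.2]
    - [0, 0, 2.5, 0, 0, 0, 0.2]
    - [0, 0, 2.5, 0, 0, 0, 0.2]

```text
time: 12.4
position: [0.4903, 0.1703, 0.1686]
tool_rot: [0.068, 0.959, -0.019, 0.276]
ft_force: [-1.0, 0.2, -2.5]
grip_width: 0.0257
```

```bash
python3 -c "
from tg import *
p,t=rep('M',0)
im=shot('side',(230,150,310,250),5,'s5');avg('M',0)
print(proj('side',[p+t.apply([0,0,.108]),MK['M']]))"
```

```text
pos [0.4903 0.1703 0.1686] f [-0.97  0.24 -2.51] f_normal -1.6
err cm to M 0 [ 0.15 -0.08  0.73] rot [ 0.06  0.1  -0.04]
f_n mean -1.26 sd 0.58 height of unpressed foot over nominal mm [0.86 0.58 7.97]
pos [0.4893 0.17   0.1686] f [ 0.55 -0.48 -1.82] f_normal -1.87
err cm to M 0 [ 0.07 -0.04  0.79] rot [ 0.06  0.07 -0.03]
[[259.63256905 188.95355757]
 [260.41096335 190.97876944]]
```

View pics/s5.png

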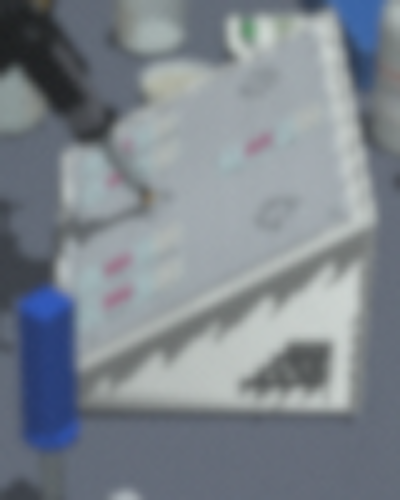

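The foot is at (259.8,190) over the middle ring, close to the prediction. Now I'll press: contact should come at about +2.7 mm, target −2 mm.

Emit:
apply_moves:
  series:
    - [0.06, 0, 0.3, 0, 0, 0, 0.2]
    - [0.06, 0, 0.6, 0, 0, 0, 0.2]
    - [0.06, 0, 0.9, 0, 0, 0, 0.2]
    - [0.06, 0, 0.9, 0, 0, 0, 0.2]
    - [0.06, 0, 0.9, 0, 0, 0, 0.2]

```text
time: 13.27
position: [0.4939, 0.1696, 0.1613]
tool_rot: [0.068, 0.959, -0.019, 0.274]
ft_force: [-1.1, 0.2, -1.0]
grip_width: 0.0256
```

```bash
python3 -c "
from tg import *
avg('M',0)"
```

```text
f_n mean 0.6 sd 0.48 height of unpressed foot over nominal mm [ 0.67  0.7  -0.56]
pos [0.4938 0.1696 0.1615] f [-1.79 -0.02 -1.54] f_normal -0.37
err cm to M 0 [ 0.07 -0.07 -0.06] rot [ 0.02 -0.06 -0.02]
```

Emit:
apply_moves:
  series:
    - [0, 0, 0.1, 0, 0, 0, 0.2]
    - [0, 0, 0.1, 0, 0, 0, 0.2]
    - [0, 0, 0.1, 0, 0, 0, 0.2]
    - [0, 0, 0.1, 0, 0, 0, 0.2]
    - [0, 0, 0.1, 0, 0, 0, 0.2]

```text
time: 14.08
position: [0.4947, 0.1697, 0.1609]
tool_rot: [0.068, 0.959, -0.019, 0.274]
ft_force: [-2.1, -0.3, 0.4]
grip_width: 0.0263
```

Emit:
apply_moves:
  series:
    - [0, 0, 0, 0, 0, 0, 0.2]
    - [0, 0, 0, 0, 0, 0, 0.2]
    - [0, 0, 0, 0, 0, 0, 0.2]
    - [0, 0, 0, 0, 0, 0, 0.2]
    - [0, 0, 0, 0, 0, 0, 0.2]

```text
time: 14.5
position: [0.4947, 0.1697, 0.161]
tool_rot: [0.068, 0.959, -0.019, 0.274]
ft_force: [-1.8, 0.5, -1.1]
grip_width: 0.026
```

Emit:
apply_moves:
  series:
    - [0, 0, 0, 0, 0, 0, 0.2]
    - [0, 0, 0, 0, 0, 0, 0.2]
    - [0, 0, 0, 0, 0, 0, 0.2]
    - [0, 0, 0, 0, 0, 0, 0.2]
    - [0, 0, 0, 0, 0, 0, 0.2]

```text
time: 14.92
position: [0.4947, 0.1697, 0.161]
tool_rot: [0.068, 0.959, -0.019, 0.274]
ft_force: [-1.8, 0.2, 0.2]
grip_width: 0.0261
```

Emit:
apply_moves:
  series:
    - [0, 0, 0, 0, 0, 0, 0.2]
    - [0, 0, 0, 0, 0, 0, 0.2]
    - [0, 0, 0, 0, 0, 0, 0.2]
    - [0, 0, 0, 0, 0, 0, 0.2]
    - [0, 0, 0, 0, 0, 0, 0.2]

```text
time: 15.33
position: [0.4947, 0.1697, 0.1609]
tool_rot: [0.068, 0.959, -0.019, 0.274]
ft_force: [-2.5, 0.6, 0.1]
grip_width: 0.0258
```

```bash
python3 -c "
from tg import *
avg('M',0)"
```

```text
f_n mean 0.62 sd 0.35 height of unpressed foot over nominal mm [ 1.17  0.9  -1.48]
pos [0.4947 0.1697 0.1609] f [-2.46 -0.54 -0.17] f_normal 1.1
err cm to M 0 [ 0.12 -0.09 -0.15] rot [ 0.02 -0.07 -0.03]
```

Emit:
apply_moves:
  series:
    - [0, 0, 0, 0, 0, 0, 0.2]
    - [0, 0, 0, 0, 0, 0, 0.2]
    - [0, 0, -1, 0, 0, 0, 0.2]
    - [0, 0, -3, 0, 0, 0, 0.2]
    - [0, 0, -4.5, 0, 0, 0, 0.2]

```text
time: 16.15
position: [0.4714, 0.1732, 0.1995]
tool_rot: [0.068, 0.959, -0.019, 0.274]
ft_force: [-0.2, -0.7, -1.2]
grip_width: 0.0258
```

```bash
python3 -c "
from tg import *
robot.camera('top');rep('R',.035)"
```

```text
pos [0.4706 0.1737 0.2016] f [-1.05  0.06  0.94] f_normal 1.36
err cm to R 0.035 [-8.29 -8.12  1.09] rot [ 0.11  0.07 -0.04]
```

Emit:
apply_moves:
  series:
    - [-2.5, -2.4, 0, 0, 0, 0, 0.2]
    - [-5, -4.8, 0, 0, 0, 0, 0.2]
    - [-7.5, -7.2, 0.5, 0.1, 0, 0, 0.2]
    - [-8.3, -8.1, 1, 0.1, 0, 0, 0.2]
    - [-8.3, -8.1, 1, 0.1, 0, 0, 0.2]

```text
time: 16.62
position: [0.5323, 0.0856, 0.2331]
tool_rot: [0.068, 0.959, -0.021, 0.274]
ft_force: [-0.3, -0.4, -2.5]
grip_width: 0.0259
```

Emit:
apply_moves:
  series:
    - [0, 0, 0.8, 0, 0, 0, 0.2]
    - [0, 0, 1.8, 0, 0, 0, 0.2]
    - [0, 0, 2.5, 0, 0, 0, 0.2]
    - [0, 0, 2.5, 0, 0, 0, 0.2]
    - [0, 0, 2.5, 0, 0, 0, 0.2]

```text
time: 17.03
position: [0.5438, 0.085, 0.2104]
tool_rot: [0.068, 0.96, -0.021, 0.272]
ft_force: [-0.2, 0.9, -1.0]
grip_width: 0.026
```

```bash
python3 -c "
from tg import *
im=shot('side',(240,150,320,250),5,'s6');avg('R',0);p,t=rep('R',0)
print(proj('side',[p+t.apply([0,0,.108]),MK['R']]))"
```

```text
f_n mean -1.19 sd 0.57 height of unpressed foot over nominal mm [-5.08  3.93  9.33]
pos [0.5444 0.0848 0.2119] f [ 0.36 -0.41 -1.75] f_normal -1.7
err cm to R 0 [-0.48 -0.37  0.93] rot [-0.13 -0.11 -0.04]
pos [0.5444 0.0848 0.2119] f [ 0.36 -0.41 -1.75] f_normal -1.7
err cm to R 0 [-0.48 -0.37  0.93] rot [-0.13 -0.11 -0.04]
[[282.05928941 190.51900345]
 [285.17742583 192.63666808]]
```

View pics/s6.png

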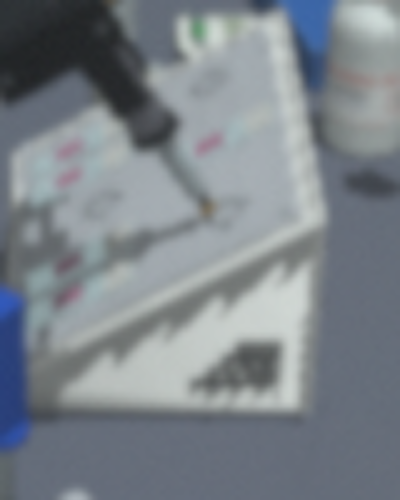

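The foot at (281,192) is short of the ring at (286,192), which agrees with the 5/4 mm residual. I'll correct laterally, then go down.

Emit:
apply_moves:
  series:
    - [-0.3, -0.2, 0, 0, 0, 0, 0.2]
    - [-0.5, -0.35, 0, -0.1, -0.1, 0, 0.2]
    - [-0.5, -0.35, 0, -0.1, -0.1, 0, 0.2]
    - [-0.5, -0.35, 0.2, -0.1, -0.1, 0, 0.2]
    - [-0.5, -0.35, 0.3, -0.1, -0.1, 0, 0.2]

```text
time: 17.9
position: [0.5496, 0.0804, 0.2116]
tool_rot: [0.069, 0.959, -0.02, 0.275]
ft_force: [0.0, 0.5, -1.7]
grip_width: 0.0257
```

```bash
python3 -c "
from tg import *
avg('R',0)"
```

```text
f_n mean -1.38 sd 0.39 height of unpressed foot over nominal mm [-0.14  0.13  5.96]
pos [0.5497 0.0804 0.2117] f [-0.84 -0.56 -2.35] f_normal -1.59
err cm to R 0 [-0.   -0.01  0.61] rot [-0.03 -0.04 -0.04]
```

Emit:
apply_moves:
  series:
    - [0, 0, 0.2, 0, 0, 0, 0.2]
    - [0, 0, 0.5, 0, 0, 0, 0.2]
    - [0, 0, 0.7, 0, 0, 0, 0.2]
    - [0, 0, 0.7, 0, 0, 0, 0.2]
    - [0, 0, 0.7, 0, 0, 0, 0.2]

```text
time: 18.72
position: [0.5536, 0.0799, 0.2058]
tool_rot: [0.068, 0.959, -0.02, 0.275]
ft_force: [-0.9, 0.6, 0.9]
grip_width: 0.0258
```

```bash
python3 -c "
from tg import *
avg('R',0)"
```

```text
f_n mean 1.11 sd 0.27 height of unpressed foot over nominal mm [ 0.19  0.14 -0.86]
pos [0.5535 0.0799 0.206 ] f [-1.05  0.45  0.87] f_normal 1.32
err cm to R 0 [ 0.02 -0.01 -0.08] rot [-0.03 -0.01 -0.04]
```

The force is about 2.4 N over baseline, which is mid-stroke. Hold.

Emit:
apply_moves:
  series:
    - [0, 0, 0, 0, 0, 0, 0.2]
    - [0, 0, 0, 0, 0, 0, 0.2]
    - [0, 0, 0, 0, 0, 0, 0.2]
    - [0, 0, 0, 0, 0, 0, 0.2]
    - [0, 0, 0, 0, 0, 0, 0.2]

```text
time: 19.53
position: [0.5535, 0.0799, 0.2059]
tool_rot: [0.068, 0.959, -0.02, 0.275]
ft_force: [-0.4, 1.1, -0.3]
grip_width: 0.0259
```

Emit:
apply_moves:
  series:
    - [0, 0, 0, 0, 0, 0, 0.2]
    - [0, 0, 0, 0, 0, 0, 0.2]
    - [0, 0, 0, 0, 0, 0, 0.2]
    - [0, 0, 0, 0, 0, 0, 0.2]
    - [0, 0, 0, 0, 0, 0, 0.2]

```text
time: 19.95
position: [0.5535, 0.0799, 0.2059]
tool_rot: [0.068, 0.959, -0.02, 0.275]
ft_force: [-1.0, 0.9, 0.1]
grip_width: 0.0258
```

Emit:
apply_moves:
  series:
    - [0, 0, 0, 0, 0, 0, 0.2]
    - [0, 0, 0, 0, 0, 0, 0.2]
    - [0, 0, 0, 0, 0, 0, 0.2]
    - [0, 0, 0, 0, 0, 0, 0.2]
    - [0, 0, 0, 0, 0, 0, 0.2]

```text
time: 20.37
position: [0.5535, 0.0799, 0.2059]
tool_rot: [0.068, 0.959, -0.02, 0.275]
ft_force: [-0.5, 1.2, 1.0]
grip_width: 0.026
```

```bash
python3 -c "
from tg import *
avg('R',0)"
```

```text
f_n mean 0.78 sd 0.33 height of unpressed foot over nominal mm [ 0.14  0.11 -0.93]
pos [0.5535 0.0799 0.2059] f [-0.43  0.71  0.83] f_normal 0.98
err cm to R 0 [ 0.01 -0.01 -0.09] rot [-0.03 -0.02 -0.05]
```

Emit:
apply_moves:
  series:
    - [0, 0, 0, 0, 0, 0, 0.2]
    - [0, 0, -1, 0, 0, 0, 0.2]
    - [0, 0, -3, 0, 0, 0, 0.2]
    - [0, 0, -5.5, 0, 0, 0, 0.2]
    - [0, 0, -8, 0, 0, 0, 0.2]

```text
time: 21.18
position: [0.5098, 0.0858, 0.2728]
tool_rot: [0.069, 0.96, -0.02, 0.272]
ft_force: [0.6, -0.9, -2.0]
grip_width: 0.0262
```

```bash
cat > bk.py <<'E'
from h import *
A=np.radians(26/1);TQ=R.from_quat([-.2254,.9743,0,0])
def back(z,xy=(.4717,-.1658)):
    o=robot.get_obs();t=R.from_quat(o["tool_rot"]);p=np.array(o["position"])
    print("pos",p.round(4),"f",np.round(o["ft_force"],2),"q",np.round(o["q"],2),"shift",(t.inv().apply(np.r_[xy,z]-p)*100).round(2),"rot",np.degrees((t.inv()*TQ).as_rotvec()).round(2))
    return p,t
E
python3 -c "
from bk import *
robot.camera('top');back(.285)"
```

```text
pos [0.5092 0.0864 0.2767] f [-1.24  1.32  0.64] q [-0.01  0.2   2.03 -0.2   0.36 -1.27] shift [ -0.32 -25.5   -0.78] rot [ -9.55  31.07 -33.28]
```

Emit:
apply_moves:
  series:
    - [-0.1, -3.8, -0.2, -1, 3, -3.2, 0.2]
    - [-0.1, -7.6, -0.3, -2, 6, -6.5, 0.2]
    - [-0.2, -11.4, -0.5, -2.9, 9.3, -10, 0.2]
    - [-0.2, -15.2, -0.6, -3.8, 12.4, -13.3, 0.2]
    - [-0.2, -19, -0.7, -4.8, 15.5, -16.6, 0.2]

```text
time: 21.65
position: [0.49, -0.0441, 0.2769]
tool_rot: [-0.066, 0.986, -0.011, 0.151]
ft_force: [1.2, 0.3, -1.6]
grip_width: 0.0261
```

```bash
python3 -c "
from bk import *
robot.camera('top');back(.285)"
```

```text
pos [ 0.4943 -0.0536  0.279 ] f [ 3.92 -5.49  0.41] q [-0.4   0.2   1.91  0.16  0.75 -2.2 ] shift [  3.47 -10.87  -1.12] rot [ -5.83  16.83 -18.25]
```

Emit:
apply_moves:
  series:
    - [0.7, -2.2, -0.2, -1.1, 3.3, -3.6, 0.2]
    - [1.4, -4.4, -0.5, -2.3, 6.7, -7.3, 0.2]
    - [2.1, -6.6, -0.7, -3.5, 10.1, -10.9, 0.2]
    - [2.8, -8.8, -0.9, -4.7, 13.5, -14.6, 0.2]
    - [3.5, -10.9, -1.1, -5.8, 16.8, -18.2, 0.2]

```text
time: 22.12
position: [0.4683, -0.1589, 0.282]
tool_rot: [-0.223, 0.975, 0.004, -0.0]
ft_force: [0.6, -0.6, -1.3]
grip_width: 0.0258
```

```bash
python3 -c "
from bk import *
[robot.camera('top') for i in range(4)];back(.285)"
```

```text
pos [ 0.4685 -0.1571  0.2815] f [ 0.21  0.62 -1.85] q [-0.55  0.3   1.7   0.01  1.14 -2.58] shift [ 0.08 -0.92 -0.36] rot [ 0.44  0.26 -0.47]
```

Emit:
apply_moves:
  series:
    - [0.1, -0.9, 0, 0.4, 0.3, -0.5, 0.2]
    - [0.1, -0.9, 0, 0.4, 0.3, -0.5, 0.2]
    - [0.1, -0.9, 3, 0.4, 0.3, -0.5, 0.2]
    - [0.1, -0.9, 6, 0.4, 0.3, -0.5, 0.2]
    - [0.1, -0.9, 7.6, 0.4, 0.3, -0.5, 0.2]

```text
time: 22.73
position: [0.4704, -0.1635, 0.2044]
tool_rot: [-0.227, 0.974, 0.001, -0.001]
ft_force: [-1.1, 0.1, -2.1]
grip_width: 0.0257
```

```bash
python3 -c "
from bk import *
[robot.camera('top') for i in range(5)];p,t=back(.1337)
im=shot('side',(225,190,285,300),5,'s7');print(proj('side',p+t.apply([[0,0,.108],[0,0,.048]])))"
```

```text
pos [ 0.4726 -0.1652  0.2076] f [ 0.53 -0.02 -2.53] q [-0.56  0.41  1.78 -0.    0.95 -2.59] shift [0.11 0.01 7.39] rot [-0.17  0.05  0.2 ]
[[249.88165008 255.4674191 ]
 [249.5463498  236.10069117]]
```

View pics/s7.png

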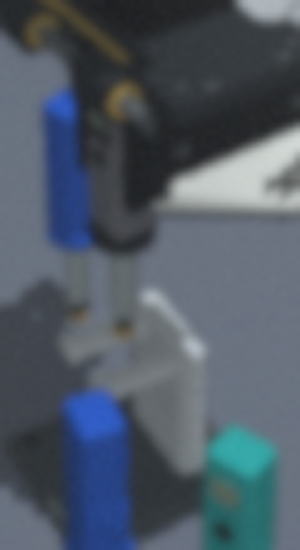

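The foot is at (249.4,255.6), as predicted, and over the gap between the prongs. Lowering in steps.

Emit:
apply_moves:
  series:
    - [0.1, 0, 0, 0, 0, 0, 0.2]
    - [0.1, 0, 1.5, 0, 0, 0, 0.2]
    - [0.1, 0, 3, 0, 0, 0, 0.2]
    - [0.1, 0, 4.5, 0, 0, 0, 0.2]
    - [0.1, 0, 5.5, 0, 0, 0, 0.2]

```text
time: 23.45
position: [0.4712, -0.1658, 0.1516]
tool_rot: [-0.227, 0.974, -0.001, 0.0]
ft_force: [0.7, 1.2, -2.2]
grip_width: 0.0259
```

```bash
python3 -c "
from bk import *
[robot.camera('top') for i in range(6)];p,t=back(.1337)"
```

```text
pos [ 0.4717 -0.1661  0.1527] f [ 0.1   0.41 -2.22] q [-0.56  0.5   1.83 -0.    0.81 -2.59] shift [-0.01  0.03  1.9 ] rot [-0.18  0.06  0.17]
```

Emit:
apply_moves:
  series:
    - [0, 0, 0.5, 0, 0, 0, 0.2]
    - [0, 0, 1, 0, 0, 0, 0.2]
    - [0, 0, 1.4, 0, 0, 0, 0.2]
    - [0, 0, 1.7, 0, 0, 0, 0.2]
    - [0, 0, 1.7, 0, 0, 0, 0.2]

```text
time: 24.17
position: [0.4707, -0.1655, 0.1339]
tool_rot: [-0.227, 0.974, -0.0, -0.0]
ft_force: [-0.8, -0.6, -1.7]
grip_width: 0.0258
```

```bash
python3 -c "
from bk import *
import numpy as np
F=[]
for i in range(8):robot.camera('top');F.append(robot.get_obs()['ft_force'])
print(np.mean(F,0));p,t=back(.1337)"
```

```text
[ 0.02195843  0.08382899 -1.71545648]
pos [ 0.4709 -0.1656  0.1346] f [-0.27 -0.86 -1.42] q [-0.56  0.53  1.85 -0.    0.77 -2.59] shift [-0.06 -0.06  0.09] rot [-0.06 -0.02  0.17]
```

Emit:
apply_moves:
  series:
    - [-0.03, -0.03, 0.1, 0, 0, 0, 0.2]
    - [-0.03, -0.03, 0.15, 0, 0, 0, 0.2]
    - [-0.03, -0.03, 0.15, 0, 0, 0, 0.2]

```text
time: 24.82
position: [0.4713, -0.1657, 0.1337]
tool_rot: [-0.227, 0.974, -0.001, -0.0]
ft_force: [-1.5, 0.9, 4.6]
grip_width: 0.0257
```

```bash
python3 -c "
from bk import *
import numpy as np
F=[]
for i in range(8):robot.camera('top');F.append(robot.get_obs()['ft_force'])
print(np.mean(F,0));p,t=back(.1337)"
```

```text
[-1.3147973   0.35484904  5.39461181]
pos [ 0.4713 -0.1657  0.1337] f [-0.99  0.14  6.13] q [-0.56  0.53  1.84 -0.    0.77 -2.59] shift [-0.03 -0.03 -0.  ] rot [-0.07 -0.01  0.18]
```

The collar is seated on the prongs, with Fz rising at exactly the original height. I'll ease off and open.

Emit:
apply_moves:
  series:
    - [0, 0, -0.05, 0, 0, 0, 0.3]
    - [0, 0, -0.05, 0, 0, 0, 0.4]
    - [0, 0, -0.05, 0, 0, 0, 0.6]
    - [0, 0, -0.05, 0, 0, 0, 0.7]
    - [0, 0, -0.05, 0, 0, 0, 0.7]

```text
time: 25.63
position: [0.4714, -0.1657, 0.1334]
tool_rot: [-0.227, 0.974, -0.0, -0.0]
ft_force: [-0.1, 0.3, 0.1]
grip_width: 0.0447
```

Emit:
apply_moves:
  series:
    - [0, 0, -0.05, 0, 0, 0, 0.7]
    - [0, 0, -0.05, 0, 0, 0, 0.7]
    - [0, 0, -0.05, 0, 0, 0, 0.7]

```text
time: 25.88
position: [0.4713, -0.1657, 0.134]
tool_rot: [-0.227, 0.974, -0.0, -0.0]
ft_force: [0.5, 0.9, -0.2]
grip_width: 0.0587
```

Emit:
apply_moves:
  series:
    - [0, 0, -1.5, 0, 0, 0, 0.7]
    - [0, 0, -3.5, 0, 0, 0, 0.7]
    - [0, 0, -6, 0, 0, 0, 0.7]
    - [0, 0, -9, 0, 0, 0, 0.7]
    - [0, 0, -12, 0, 0, 0, 0.7]

```text
time: 26.3
position: [0.4707, -0.1652, 0.2548]
tool_rot: [-0.227, 0.974, 0.0, -0.001]
ft_force: [1.3, 0.2, 0.2]
grip_width: 0.0608
```

Emit:
apply_moves:
  series:
    - [0, 0, -2, 0, 0, 0, 0.7]
    - [2, 0, -4, 0, 0, 0, 0.7]
    - [4, 0, -5, 0, 0, 0, 0.7]
    - [4, 0, -5, 0, 0, 0, 0.7]
    - [4, 0, -5, 0, 0, 0, 0.7]

```text
time: 26.72
position: [0.4352, -0.1834, 0.3046]
tool_rot: [-0.226, 0.974, -0.001, 0.001]
ft_force: [-0.1, -0.2, -0.3]
grip_width: 0.0611
```

```bash
python3 -c "
from bk import *
im=shot('side');S=cv2.imread('pics/side0.png')
f=lambda a:cv2.resize(a[140:325,200:310],None,fx=3.2,fy=3.2,interpolation=cv2.INTER_CUBIC)
cv2.imwrite('pics/s8.png',np.hstack([f(S),f(im)]))
print(robot.get_obs()['ft_force'],robot.get_obs()['time'])"
```

```text
[ 1.18278868  0.46981101 -0.2140357 ] 26.7667
```

View pics/s8.png

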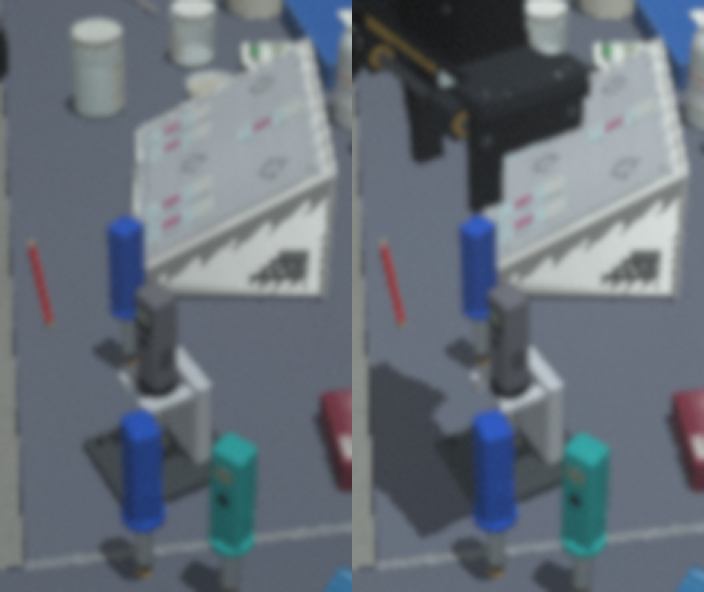

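The probe hangs upright at the same place as at the start: handle top at (157,290) in the left half and (509,290) in the right. The look-alikes, pencil and box haven't moved. Handing in.

```bash
python3 -c "
from rig import robot
print(robot.hand_in())"
```

```text
the job is handed in; nothing more can be done
None
```

The surface check is done and handed in at about 27 s of the 67 s allowed. The thermometer's foot was pressed into the left, middle and right rings in that order. It was then hung back in its fork and released.

- **Presses:** Each was held about 2–3 s, square to the plate to about 0.3°. The foot centre was within about 1.5 mm of the measured ring centre. The spring force was about 2.0 N at left and middle and 2.1–2.4 N at right, which means the foot was about 4–5 mm in.
- **Rehanging:** The collar took load on the prongs at the same height as at the grasp (grip point at z = 0.1337 m). The force was back to about 0 N after opening.
- **Final picture:** It shows the thermometer upright in its original place. The look-alikes, pencil and red box stand as before, and the gripper is clear.
- **Disagreements:**
  - The plate surface was about 2.7 mm higher than I first assumed. I found this by touch and used it for all three presses.
  - At the right ring the first move stopped about 5 mm short. I corrected this before touching the plate.
  - One reading during the move back to the stand showed about 7 N. It was gone at the next reading, and I put it down to braking.
- **Not checked:** The gripper hid part of the final view, so the objects behind the bench and to its left were only partly visible.

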